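# Turn the welding positioner to the red scale line and lock it

## Task

On the small welding positioner, push the blue pin round gently with a fingertip, either way, until the white index line on the dark turntable lines up with the red line of the scale around it; then push the red-knobbed lock lever fully over to its other side, and finish clear with the line still matched. Nothing is to be grasped or lifted: the flanged tube must stay standing in the middle of the turntable, and the loose things around must stay where they are.

Things in the scene. Friction and masses are not known exactly. Their poses are not given: they have to be found in the camera images.
- positioner: fixed welding positioner: grey foot plate 260 x 330 x 12 mm with an orange round housing (radius 100 mm, up to 35 mm above the table). Origin on the turntable's axis at table height; z up; the plate spans x -130..130 and y -200..130 mm in its axes; the lock lever stands at x +30, y -150 mm and is thrown along its +x.
- scale: fixed white scale disc, radius 116 mm, concentric with the turntable and just under it, top 41 mm above the table, so that a ring 31 mm wide shows; black lines every 10 degrees and one wide red line (6 mm wide, 31 mm long), the target. Origin on the axis 35 mm above the table; its x axis points along the red line.
- dial: dark steel turntable, radius 85 mm, 6 mm thick, top 47 mm above the table, turning without end or stops about the vertical axis; it stays where it is left and takes about 3 to 5 N at the pin to turn. Origin on the axis, at its underside (41 mm above the table); x axis along its white index line (6 mm wide, running from 33 to 84 mm from the axis), y axis through the blue pin.
- axis_top (a point): point on the turntable's axis at the height of its top face
- index_end (a point): outer end of the white index line, on the turntable's top, 83 mm from the axis
- target_line (a point): point on the direction of the red scale line, 83 mm from the axis (just inside the visible inner end of the line), 41 mm above the table
- pin_top (a point): centre of the top of the upright blue pin that drives the turntable: 14 mm across, 40 mm high above the turntable (top 87 mm above the table), 68 mm from the axis, a quarter turn anticlockwise (seen from above) from the index line; rigid with the turntable
- lock (a joint): lock lever angle: 0 = leaning towards the positioner's -x, 1.0 rad = leaning fully to +x (locked), stops at both; it stays where it is left and takes about 1 N at its knob. It starts between 0 and 0.15. Its pivot is a level axis along the positioner's y, at x +30, y -150 mm, 34 mm above the table. It does not physically brake the turntable.
- lock_tip (a point): centre of the red ball (26 mm across) at the end of the lock lever, 60 mm from its pivot; 87 mm above the table at either end of its throw, 94 mm at mid throw
- workpiece: loose steel workpiece standing in the middle of the turntable and turning with it: round flange 48 mm across, 6 mm thick, with a 26 mm square tube on it, 45 mm high in all, 0.15 to 0.3 kg; origin at the centre of its underside
- nut: loose round brass nut 30 mm across, 13 mm high, on the foot plate; origin centre of underside
- bushing: loose copper bushing 22 mm across, 22 mm high, standing on the foot plate; origin centre of underside
- hammer: loose hammer 260 mm long lying on the table to the right; origin mid-length, x axis towards the head
- brush: loose brush 200 mm long lying on the table to the left; origin mid-length, x axis towards the bristles
- spray: loose yellow spray can 60 mm across, 160 mm high, standing on the table to the left; origin centre of underside
- disc: loose dark grinding disc 116 mm across, 6 mm thick, lying on the table to the right; origin centre of underside
- angle: loose piece of dark angle steel 100 x 35 x 35 mm on the table to the right; origin centre of its foot
Things that resemble listed ones, but are neither listed nor needed, are in the scene too. There is more than one size of the workpiece; the job needs the smaller.

How it is judged:
On the way, in this order (a step that is already met when the one before it is completed fails the run):
1. the index line is turned to the red scale line and the turntable is still (horizontal distance between index_end and target_line below 0.005 m and angular speed of dial below 0.05 rad/s), for 0.2 s.
2. then, with the line still matched, the lock lever is pushed fully over (horizontal distance between index_end and target_line below 0.005 m and value of joint lock above 0.85 rad), for 0.2 s.
At the end, for the whole second after the job is handed in: The index line points at the red scale line within 5 mm at the turntable's edge (about 3.4 degrees), the turntable is at rest, the lock lever is over (beyond 0.85 of its 1.0 rad), and the workpiece stands in the middle of the turntable (within 18 mm of the axis, upright) (all of step 2 and angular speed of dial below 0.05 rad/s and horizontal distance between workpiece and dial below 0.018 m and angle between workpiece's own z axis and vertical below 0.15 rad); the robot touches nothing.
It fails at once if the workpiece is lifted, tipped or pushed off the middle of the turntable (more than 18 mm from the axis) (height (world z) of workpiece above 0.059 m or horizontal distance between workpiece and dial above 0.018 m or angle between workpiece's own z axis and vertical above 0.3 rad).
It fails at once if the positioner, its pin or its lever is squeezed or forced (more than 35 N from the robot) (contact force between any of the arm, the fingers and positioner above 35 N).
It fails at once if a loose bystander is moved by more than 20 mm (distance of any of nut, bushing, hammer, brush, spray, disc, angle from where it was at the start of the episode above 0.02 m).
It also fails if it takes over 54 s, if anything falls off the work surface, if the arm or the gripper's body presses on something with over 40 N, if the wrist force passes 120 N, or if a joint passes its speed limit or range.

## Robot

A 7-joint arm with a two-finger parallel gripper is mounted at the origin on the work surface. World frame = base frame: x ahead of the robot, y to its left, z up, the work surface at z = 0. Lengths are in m, angles in rad, forces in N, time in s.
With the tool pointing down it reaches from about 0.4 to 0.85 m from the base axis. Payload 4.5 kg.
Tool frame: the origin (TCP) lies at the very end of the fingers, on their centre line; the grasp point (between the pads) lies 19 mm behind it (grasp_offset is the distance from the TCP to the grasp point, in m); z points along the fingers, y is the line along which they close (so a half turn about z gives the same grasp; the last joint's range is limited). The gripper opens to 85 mm and grips with 20 to 120 N. Pads are 22 mm wide; open, the fingers measure 114 mm over their backs; the gripper's body (76 mm by 85 mm) begins 54 mm behind the grasp point. The pads swing forward as they close: fully open they stand 13 mm farther back than shut.
Start: joints at [-1.271, 0.689, -0.195, 1.565, 0.157, 0.902, -0.215], TCP at [0.164, 0.603, 0.231] pointing down, gripper open.
Joint ranges: [-3.01, 3.01], [-0.46, 2.08], [-1.47, 1.51], [0.13, 2.56], [-1, 4.14], [0.04, 2.09], [-2.66, 2.66]. Speed limits (rad/s): [2.57, 2.57, 3.14, 3.14, 3.14, 3.14, 3.14].

## Interface

Orientations are given as a unit quaternion [w, x, y, z].
In Python, from bench import move_ptp, move_linear, set_joints, set_gripper, hold, solve_ik, read_state, capture, PlanningError, hand_in, grasp_offset gives the robot as it stands. Calls block until the motion is done:
- move_ptp(position, orientation): joint-space move of the TCP to a pose.
- move_linear(position, rot=None, feed=0.15, force_limit=None): straight line of the TCP; rot=None keeps the orientation; feed is the mean speed in m/s. With force_limit (N) it stops when the force on the tool has changed by that much, and returns True; else False.
- set_joints(angles): joint-space move.
- set_gripper(opening, grasp_force=None): finger opening in m; grasp_force is the grip in N (None keeps the last); returns when the fingers have stopped.
- hold(seconds).
- solve_ik(position, orientation): joint angles nearest the present ones, or None.
- read_state(): the state.
- capture(name): name is "scene" or "side" or "wrist"; returns a dict with "frame" (384x512x3 uint8, red, green, blue), "fx", "fy", "cx", "cy" (pixels), "pose" (4x4, takes a point from camera to world coordinates); the wrist camera has in their place "tool_from_camera" (4x4, takes a point from camera to tool coordinates, whose origin is the TCP and whose axes are the flange's). Camera axes: x right, y down, z forward; pixel columns grow to the right and rows downward; lengths in m; the calibration is good to about 2 mm. A picture is of the moment at which its call begins: read the wrist's pose just before it. There is no depth.
A pose or a line that the arm cannot do raises PlanningError and nothing moves.
- hand_in(): hands the job in; it is judged then, once.
The state is a dict: "t": time; "joints": joint angles; "joint_velocities": joint speeds; "tau": joint torques, N m; "ee_pos": TCP position; "tcp_rot": TCP orientation; "force": force on the tool from outside, world axes, zero at the start; "wrist_torque": the same for the moment, N m; "grip_width": finger opening in m; "finger_force": force on a finger pad.
Only numpy, scipy, OpenCV 4.12 (cv2) and the standard library are available. Lean on these libraries where they do the work, as an engineer would, in place of code of your own. Each camera call takes 0.05 s, during which the arm holds its last target. There are 200 camera calls.

## Working session

There is one attempt and no reset: what is moved stays moved. The work goes in short steps, each a Python script; the robot and the scene stay as the last script left them, time stands still between calls to the robot, and variables do not carry over. Pictures are saved under pics/ and viewed, at most 10 in all, crops included, and the job is handed in when it is done.

```bash
mkdir -p pics; ls
python3 - <<'E'
from bench import *
import cv2,numpy as np,pickle
d={}
for n in("scene","side"):
    c=capture(n); d[n]=c; cv2.imwrite(f"pics/{n}0.png",c["frame"][:,:,::-1])
    print(n,c["fx"],c["cx"],c["cy"],np.round(c["pose"],3).tolist())
pickle.dump(d,open("cap0.pkl","wb"))
s=read_state();print(s["t"],s["ee_pos"],s["tcp_rot"],s["grip_width"])
E
```

```text
pics
scene 499.6369048134892 256.69717372461855 183.43096581367146 [[0.614, 0.68, -0.4, 1.329], [0.789, -0.524, 0.322, -0.698], [0.009, -0.513, -0.858, 1.748], [0.0, 0.0, 0.0, 1.0]]
side 369.97162790038755 254.1732820066375 192.44390325754543 [[-0.996, -0.06, 0.072, 0.465], [-0.092, 0.509, -0.856, 0.991], [0.015, -0.859, -0.512, 0.701], [0.0, 0.0, 0.0, 1.0]]
0.1 [0.16406853 0.60247682 0.23054243] [-5.08145537e-05  1.32479360e-01  9.91185401e-01 -8.47504650e-04] 0.08499813980967438
```

View pics/scene0.png

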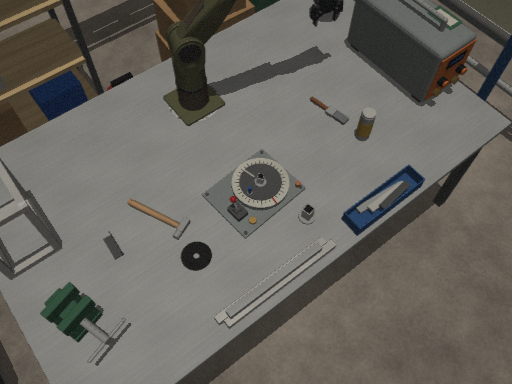

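View pics/side0.png

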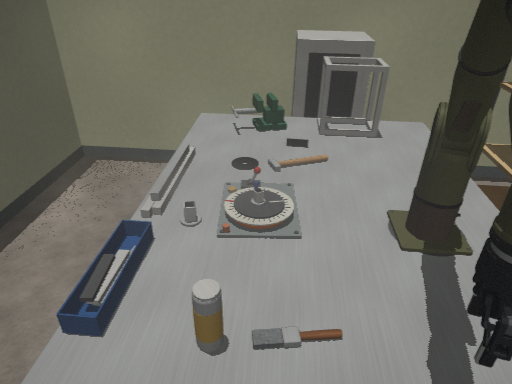

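The scene shows the positioner at (260,183). The blue pin is near (250,190) and the red lever knob near (234,199). The copper and brass bits are at (298,184) and (253,220), and the larger flanged tube, which is the decoy, is at (307,213). I'll take one close crop of it.

Run:
```python
import cv2,numpy as np,pickle
d=pickle.load(open("cap0.pkl","rb"))
a=cv2.resize(d["scene"]["frame"][140:245,195:315,::-1],None,fx=5,fy=5,interpolation=cv2.INTER_CUBIC)
cv2.imwrite("pics/crop1.png",a)
def ray(c,u,v,z):
    r=c["pose"][:3,:3]@np.array([(u-c["cx"])/c["fx"],(v-c["cy"])/c["fy"],1]);o=c["pose"][:3,3]
    return o+r*(z-o[2])/r[2]
for n in d:
    f=d[n]["frame"];h=cv2.cvtColor(f,cv2.COLOR_RGB2HSV)
    roi=np.zeros(h.shape[:2],np.uint8)
    if n=="scene": roi[145:240,200:310]=1
    else: roi[155:240,210:305]=1
    for nm,lo,hi,z in(("blue",(100,120,40),(130,255,255),.07),("red",(0,150,60),(4,255,255),.087),("red2",(172,130,60),(180,255,255),.041),("orange",(5,120,60),(25,255,255),.03)):
        m=cv2.inRange(h,lo,hi)*roi
        k,l,s,c=cv2.connectedComponentsWithStats(m)
        for i in range(1,k):
            if s[i,4]>3: print(n,nm,s[i].tolist(),c[i].round(1),ray(d[n],*c[i],z).round(4))
```

```text
scene blue [248, 186, 3, 7, 16] [249.3 188.8] [ 0.5491 -0.1071  0.07  ]
scene red [230, 196, 6, 6, 27] [232.9 198.5] [ 0.5526 -0.1886  0.087 ]
scene orange [296, 181, 4, 6, 23] [297.6 183.4] [0.6286 0.0755 0.03  ]
scene orange [249, 217, 7, 6, 36] [252.3 219.6] [ 0.6463 -0.1673  0.03  ]
side orange [223, 224, 5, 3, 13] [225.3 225. ] [0.629  0.0755 0.03  ]
side orange [244, 225, 4, 2, 6] [245.8 225.3] [0.566  0.0702 0.03  ]
side orange [249, 225, 26, 4, 43] [260.7 226.4] [0.5202 0.0707 0.03  ]
```

View pics/crop1.png

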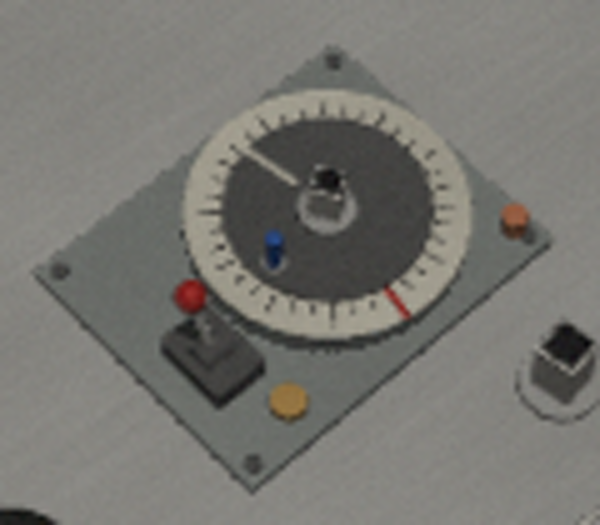

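The crop shows, in crop pixels:
- the index end at (245,150)
- the pin top at (275,238)
- the red line at about (398,303)
- the lever knob at (190,295)
- the nut at (288,400)
- the bushing at (514,218)

The workpiece on the dial is the smaller one. The plan is to push the pin about 160° anticlockwise, but first I'll go above for a wrist view.

```bash
cat > h.py <<'E'
from bench import *
import cv2,numpy as np
from scipy.spatial.transform import Rotation as R
def wcap(name=None):
    s=read_state();c=capture("wrist")
    T=np.eye(4);q=s["tcp_rot"];T[:3,:3]=R.from_quat([q[1],q[2],q[3],q[0]]).as_matrix();T[:3,3]=s["ee_pos"]
    c["pose"]=T@c["tool_from_camera"]
    if name: cv2.imwrite(f"pics/{name}.png",c["frame"][:,:,::-1])
    return c
def ray(c,u,v,z):
    r=c["pose"][:3,:3]@np.array([(u-c["cx"])/c["fx"],(v-c["cy"])/c["fy"],1]);o=c["pose"][:3,3]
    return o+r*(z-o[2])/r[2]
def px(c,p):
    q=np.linalg.inv(c["pose"])@np.r_[p,1];return np.array([c["fx"]*q[0]/q[2]+c["cx"],c["fy"]*q[1]/q[2]+c["cy"]])
E
python3 - <<'E'
from h import *
import pickle
d=pickle.load(open("cap0.pkl","rb"))["scene"]
for n,u,v,z in(("axis",260.6,183,.041),("index",244,170,.047),("red",274.6,200.6,.041)):print(n,ray(d,u,v,z).round(4))
p=ray(d,260.6,183,.041)
set_gripper(0.0)
q=read_state()["tcp_rot"]
move_ptp([p[0]-.03,p[1],.40],q)
c=wcap("w1");print(c["fx"],c["tool_from_camera"].round(3).tolist(),read_state()["ee_pos"],read_state()["t"])
import pickle;pickle.dump(c,open("w1.pkl","wb"))
E
```

```text
axis [ 0.5418 -0.045   0.041 ]
index [ 0.4557 -0.0626  0.047 ]
red [ 0.6381 -0.0512  0.041 ]
341.81339788935344 [[0.001, -0.959, -0.283, 0.072], [1.0, 0.001, 0.001, 0.001], [-0.0, -0.283, 0.959, -0.142], [0.0, 0.0, 0.0, 1.0]] [ 0.51192323 -0.04402673  0.39978025] 3.5833
```

View pics/w1.png

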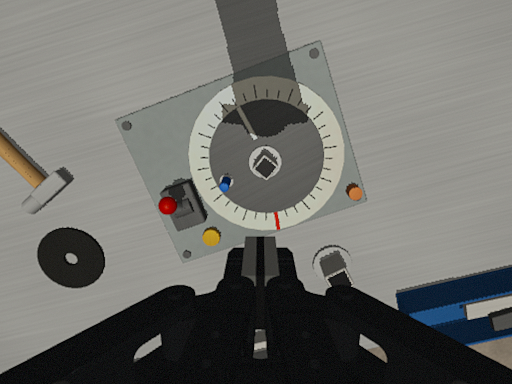

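The wrist view shows:
- red line at (277,220)
- index line (240,107) to (256,138), in shadow
- blue pin top at (224,187)
- knob at (168,205)
- dial centre at about (266,155)
- plate screws at (126,125), (314,53) and (187,254)

Next I'll fit these positions numerically.

```bash
cat >> h.py <<'E'
from scipy.optimize import least_squares
def blob(c,lo,hi,z,box=None):
    h=cv2.cvtColor(c["frame"],cv2.COLOR_RGB2HSV);m=cv2.inRange(h,lo,hi)
    if lo[0]==0: m|=cv2.inRange(h,(172,)+lo[1:],(180,255,255))
    m[245:]=0
    k,l,s,cc=cv2.connectedComponentsWithStats(m)
    return [(int(s[i,4]),cc[i].round(1),ray(c,*cc[i],z).round(4)) for i in range(1,k) if s[i,4]>12]
RED=((0,140,60),(4,255,255));BLUE=((100,120,40),(130,255,255))
E
python3 - <<'E'
from h import *
import pickle
c=pickle.load(open("w1.pkl","rb"))
f=c["frame"];h=cv2.cvtColor(f,cv2.COLOR_RGB2HSV)
print("hsv white",h[190,203],"plate",h[120,160],"dial",h[180,290],"line",h[125,249],h[125,262])
m=cv2.inRange(f,(185,185,165),(255,255,255));m[:70]=0;m[235:]=0;m[:,:180]=0;m[:,350:]=0
m=cv2.morphologyEx(m,cv2.MORPH_OPEN,np.ones((2,2),np.uint8))
k,l,s,cc=cv2.connectedComponentsWithStats(m)
pts=np.argwhere(np.isin(l,[i for i in range(1,k) if s[i,4]>40]))[:,::-1]
print(len(pts))
hull=cv2.convexHull(pts.astype(np.int32).reshape(-1,1,2))[:,0]
W=np.array([ray(c,*p,.041)[:2] for p in hull])
r=least_squares(lambda a:np.hypot(*(W-a).T)-.116,[.542,-.045],loss="soft_l1",f_scale=.001)
print("axis",r.x,np.round(r.fun*1e3,1))
print("red",blob(c,*RED,.041));print("blue",blob(c,*BLUE,.087))
ax=r.x
ang=lambda p:np.degrees(np.arctan2(p[1]-ax[1],p[0]-ax[0]))
for n,u,v,z in(("idx",240,107,.047),("idx in",256,138,.047),("red",277,220,.041),("pintop",224,187,.087),("knob",168,205,.087)):
    p=ray(c,u,v,z);print(n,p.round(4),ang(p).round(1),np.hypot(*(p[:2]-ax)).round(4))
a,b,d=[ray(c,u,v,.012)[:2] for u,v in((126,125),(314,53),(187,254))]
print("x dir",np.degrees(np.arctan2(*(d-a)[::-1])),"y dir",np.degrees(np.arctan2(*(b-a)[::-1])),np.linalg.norm(d-a),np.linalg.norm(b-a))
E
```

```text
hsv white [ 30  22 188] plate [ 45   8 134] dial [15 16 97] line [ 20  34 113] [ 8 23 44]
4915
axis [ 0.53715617 -0.03756215] [-3.  -1.9 -1.6 -1.6 -1.7 -1.3 -1.2 -1.2 -1.  -1.4 -1.4 -1.6 -1.2 -0.7
 -1.2 -1.1 -1.1 -1.  -0.6 -0.5 -0.9 -1.  -1.3 -1.  -1.6 -1.4 -1.4 -2.
 -1.7 -1.6 -1.7 -2.  -1.8 -1.8 -2.2 -2.2 -3.9 -3.3 -2.9 -3.  -3.  -2.8
 -2.8 -2.5 -2.9 -2.7 -2.6]
red [(256, array([167.4, 205.1]), array([ 0.5683, -0.2054,  0.041 ])), (55, array([276.7, 220.5]), array([ 0.6368, -0.0486,  0.041 ]))]
blue [(122, array([224.6, 184.2]), array([ 0.5485, -0.1024,  0.087 ]))]
idx [ 0.4558 -0.0561  0.047 ] -167.2 0.0834
idx in [ 0.5035 -0.0458  0.047 ] -166.3 0.0346
red [ 0.6362 -0.048   0.041 ] -6.0 0.0996
pintop [ 0.5521 -0.1044  0.087 ] -77.4 0.0685
knob [ 0.5568 -0.1878  0.087 ] -82.6 0.1516
x dir 5.173269760499283 y dir 94.84454610922465 0.23131882474965454 0.3005213333448313
```

The measurements are consistent: index radius 83.4 mm, pin radius 68.5 mm, the pin 90° from the index, and the screws square to each other. The red line is at −6°, so the pin has to go from −77° to 84°. I'll push most of the way, then look.

```bash
cat >> h.py <<'E'
AX=np.array([.5372,-.0376])
def P(deg,r=.070,z=.062):
    a=np.radians(deg);return [AX[0]+r*np.cos(a),AX[1]+r*np.sin(a),z]
def arc(a0,a1,feed=.06,fl=18):
    for a in np.linspace(a0,a1,int(np.ceil(abs(a1-a0)/8))+1)[1:]:
        if move_linear(P(a),feed=feed,force_limit=fl): print("force stop",a,read_state()["force"]);return False
    return True
E
python3 - <<'E'
from h import *
q=read_state()["tcp_rot"]
move_ptp(P(-110,z=.14),q)
print(move_linear(P(-110),feed=.1,force_limit=10),read_state()["ee_pos"])
arc(-110,55)
s=read_state();print(s["force"],s["t"],s["ee_pos"])
arc(55,50)
move_linear(P(50,z=.14),feed=.2)
move_ptp([AX[0]-.03,AX[1],.40],q)
c=wcap("w2");print("red",blob(c,*RED,.041));print("blue",blob(c,*BLUE,.087),read_state()["t"])
E
```

```text
False [ 0.51369829 -0.10344341  0.06249414]
[ 0.86554546 -0.64992737 -0.38627101] 12.0333 [0.57686205 0.02005791 0.06195223]
red [(257, array([163.7, 210.7]), array([ 0.5688, -0.2062,  0.041 ])), (56, array([273.4, 225.5]), array([ 0.6366, -0.0484,  0.041 ]))]
blue [(123, array([311.1, 171.1]), array([0.5549, 0.0236, 0.087 ]))] 13.9417
```

View pics/w2.png

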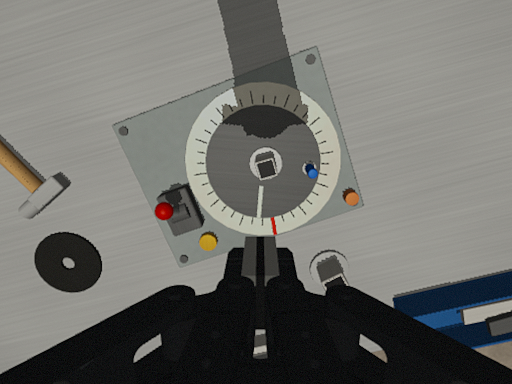

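The wrist view now shows the index line from (262,186) to (260,217), just short of the red line at (274,225). The pin is at (312,173) and the workpiece is still centred. I'll measure the remaining angle and nudge the pin.

```bash
cat >> h.py <<'E'
def angles(c):
    f=c["frame"].astype(int)
    pts=lambda m,z:np.array([ray(c,u,v,z)[:2]-AX for v,u in np.argwhere(m)])
    h=cv2.cvtColor(c["frame"],cv2.COLOR_RGB2HSV)
    rm=(cv2.inRange(h,*RED)|cv2.inRange(h,(172,140,60),(180,255,255)))>0;rm[245:]=0
    p=pts(rm,.041);r=np.hypot(*p.T);p=p[(r>.08)&(r<.12)];ra=np.degrees(np.arctan2(p[:,1].mean(),p[:,0].mean()))
    wm=(f.min(2)>135);wm[240:]=0
    p=pts(wm,.047);r=np.hypot(*p.T);a=np.degrees(np.arctan2(p[:,1],p[:,0]));s=(r>.04)&(r<.079)&(abs(a-ra)<50)
    q=p[s];ia=np.degrees(np.arctan2(q[:,1].mean(),q[:,0].mean()))
    # line direction from fit, independent of axis estimate
    v=cv2.fitLine(q.astype(np.float32),cv2.DIST_L2,0,1e-6,1e-6).ravel()
    print("red",ra.round(2),"idx",ia.round(2),"n",s.sum(),"fit dir",np.degrees(np.arctan2(v[1],v[0])).round(2))
    return ra,ia
E
python3 - <<'E'
from h import *
c=wcap();ra,ia=angles(c)
p=blob(c,*BLUE,.08)[0][2];print("pin ang",np.degrees(np.arctan2(p[1]-AX[1],p[0]-AX[0])))
E
```

```text
red -6.26 idx -21.45 n 102 fit dir -20.06
pin ang 72.37671041323371
```

Run:
```python
from h import *
q=read_state()["tcp_rot"]
move_ptp(P(46,z=.14),q)
move_linear(P(46),feed=.12,force_limit=10)
arc(46,62); print(arc(62,68.5,feed=.03)); s=read_state();print(s["ee_pos"],s["force"])
arc(68.5,60)
move_linear(P(60,z=.14),feed=.2)
move_ptp([AX[0]-.03,AX[1],.40],q)
c=wcap("w3");angles(c);print(read_state()["t"])
cv2.imwrite("pics/w3c.png",cv2.resize(c["frame"][120:250,170:350,::-1],None,fx=4,fy=4,interpolation=cv2.INTER_CUBIC))
```

```text
True
[0.56299006 0.02739067 0.06205045] [ 2.01317857 -1.55407394  1.54334912]
red -6.23 idx -8.45 n 101 fit dir -6.59
19.075
```

View pics/w3c.png

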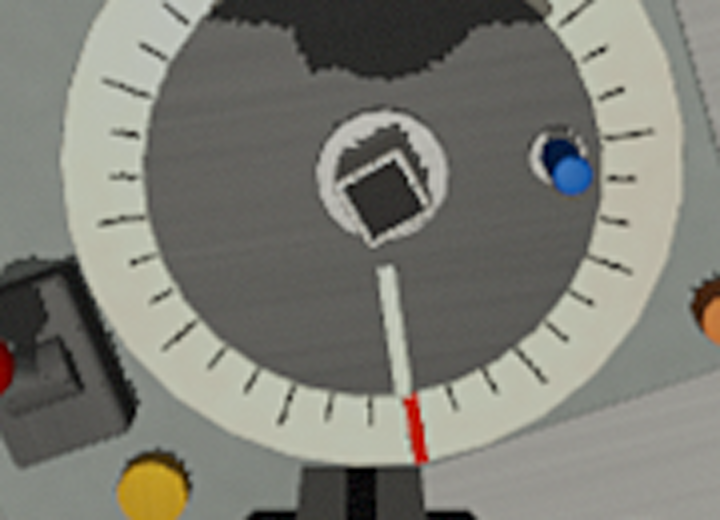

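The crop shows the index end at (402,394), about 2.5 mm short of the red line's inner end at (411,397). That is already inside tolerance, but I'll nudge it about 1.8° more. If it measures well, I'll go on to throw the lever.

Run:
```python
from h import *
q=read_state()["tcp_rot"]
move_ptp(P(55,z=.14),q)
move_linear(P(55),feed=.12,force_limit=10)
arc(55,64); print(arc(64,70.2,feed=.03)); print(read_state()["ee_pos"]); hold(.2)
arc(70.2,60)
move_linear(P(60,z=.14),feed=.2)
move_ptp([AX[0]-.03,AX[1],.40],q)
hold(.3)
ra,ia=angles(wcap());print(read_state()["t"])
if abs(ra-ia)<1.8:
    d=np.array([np.cos(np.radians(5)),np.sin(np.radians(5))]);pv=np.array([.5802,-.1855])
    L=lambda x,z=.078:[*(pv+d*x),z]
    move_ptp(L(-.075,.16),q)
    print(move_linear(L(-.075),feed=.12,force_limit=8))
    print("stop",move_linear(L(.025),feed=.04,force_limit=6));s=read_state();print(s["force"],(s["ee_pos"][:2]-pv)@d)
    move_linear(L(-.03),feed=.1)
    move_linear(L(-.03,.18),feed=.2)
    move_ptp([AX[0]-.03,AX[1],.40],q)
    c=wcap("w4");angles(c);print(blob(c,*RED,.087),read_state()["t"])
```

```text
True
[0.56113316 0.02794993 0.06210611]
red -6.25 idx -6.78 n 101 fit dir -4.48
24.5
False
stop True
[-0.70570957  0.16795662  0.77650935] 0.0027407034209860734
red -6.21 idx -6.82 n 102 fit dir -4.57
[(53, array([275. , 227.5]), array([ 0.6192, -0.0458,  0.087 ])), (139, array([180.8, 240.2]), array([ 0.6031, -0.1817,  0.087 ]))] 30.4333
```

View pics/w4.png

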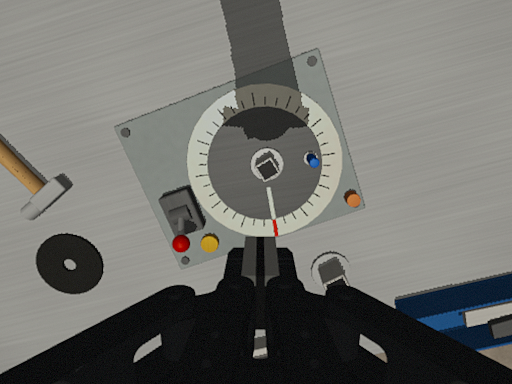

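The wrist view shows the knob thrown to (181,243), the index on the red line at (275,227), and the workpiece, nut and bushing undisturbed. I'll check the knob position against the full throw, then hand in.

Run:
```python
from h import *
c=wcap();h=cv2.cvtColor(c["frame"],cv2.COLOR_RGB2HSV);m=cv2.inRange(h,*RED)|cv2.inRange(h,(172,140,60),(180,255,255))
m[:,:165]=0;m[:,198:]=0;m[260:]=0
y,x=np.nonzero(m);p=ray(c,(x.min()+x.max())/2,(y.min()+y.max())/2,.087)[:2]
d=np.array([np.cos(np.radians(5)),np.sin(np.radians(5))])
k=(p-np.array([.5802,-.1855]))@d; k0=(np.array([.5568,-.1878])-np.array([.5802,-.1855]))@d
th=.5+np.arcsin(k/.06);print(p,k,k0,"lock",th,.5+np.arcsin(k0/.06))
if th>.92: hand_in();print("handed in")
```

```text
[ 0.60702158 -0.18286459] 0.026949206682977244 -0.023511414143666545 lock 0.9658176052812577 0.09735095795901988
the job is handed in; nothing more can be done
handed in
```

I handed the job in with the index line about 0.6° off the red line (limit about 3.4°) and the lock lever over at about 0.97 rad (limit 0.85). The workpiece still stood centred, the arm was clear, and the nut and bushing hadn't visibly moved; no verdict came back.

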